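# Seat the matching pitch-comb leaf in the teaching screw

### The job

Find out by feel how the yellow comb leaf, the one whose tooth spacing matches the big teaching screw, fits its thread: lay it on the metal ledge beside the screw with its teeth towards the screw, slide it gently into the thread near the middle of the screw, never forcing it, until its straight edge lies flush against the ridges. Press it home lightly for a second to check that it sits flat, then let go and leave it seated, with everything else on the bench left where it is.

Things in the scene. Friction and masses are not known exactly. Their poses are not given: they have to be found in the camera images.
- wide_leaf_grip (a point): Yellow comb leaf (the matching one): centre of its grey upright grip tab, 24 mm above its underside; x towards the teeth, y along the straight edge, z up. Tab: 30 mm along x, 14 mm along y, from 8 to 44 mm above the underside. The straight edge is 30 mm and the tooth tips are 36 mm ahead of this point.
- wide_leaf_edge (a point): Middle of the yellow leaf's straight front edge, between the tooth roots, 4 mm above its underside; axes as above. 4 teeth 12 mm apart (6 and 18 mm either side of this point) stick out 6 mm; each is 4.4 mm wide at the base, 3 mm at the tip.
- wide_leaf: The yellow leaf, lying flat on the bench at first: a plate 8 mm thick, 50 mm along x, 60 mm along y, about 0.1 kg, with the tab on top. Origin on its underside below the tab's centre; same axes.
- fine_leaf_grip (a point): Blue comb leaf, same shape but 7 teeth 8 mm apart: it does not fit and is left alone. Point and axes as on the yellow leaf. The two leaves may have swapped places.
- carrier: The screw and its two black end blocks, fixed and rigid. Origin below the screw's middle, 8 mm above the bench; axes as screw_mid. The level steel screw is 44 mm across its ridges, 30 mm at the root; 10 ridges 12 mm apart, 6 mm wide at the crest, 7.6 mm at the root, run straight round it. A tooth has about 0.8 mm of play either side in a gap.
- screw_mid (a point): Middle of the screw on its axis, 42 mm above the bench; x level, away from the ledge (the way the leaf is pushed), y along the screw. The ridges' place along y differs each time and is not given (it depends on how the screw is turned): feel or see it. Leaf edge to axis: 28 mm with tooth tips on the crests, 22 mm when home.
- ledge (a point): Middle of the top of the aluminium ledge along the robot's side of the screw: flat, 38 mm above the bench, 85 mm along x (28 to 113 mm from the screw's axis), 150 mm along y; x towards the screw. A leaf lying on it has its mid-plane level with the screw's axis.
- demo_nut: Bystander, leave alone: orange plastic ring nut, 68 mm across, 24 mm high; origin at the centre of its underside.
- beaker: Bystander, leave alone: small clear glass beaker, 68 mm across, 90 mm high; origin at the centre of its underside.
- petri_dish: Bystander, leave alone: round clear dish with lid and green inside, 94 mm across, 16 mm high; origin at the centre of its underside.
- slide_box: Bystander, leave alone: blue slide box 90 x 65 x 28 mm; origin at the centre of its underside.
- loupe: Bystander, leave alone: black loupe, 44 mm across, 30 mm high; origin at the centre of its underside.
- stain_bottle: Bystander, leave alone: amber bottle 36 mm across, 75 mm high; origin at the centre of its underside.
There are look-alikes about, which are no part of the job. What is meant by the wide_leaf is not pink, and is the larger of those in its own colour.

How it is judged:
By the outcome, as a careful person would: the job done as asked, in the order asked, and still so for the second after the job is handed in, with the robot touching nothing.
It also fails if it takes over 58 s, if anything falls off the work surface, if the arm or the gripper's body presses on something with over 40 N, if the wrist force passes 120 N, or if a joint passes its speed limit or range.

### The arm

A 6-joint arm with a two-finger parallel gripper is mounted at the origin on the work surface. World frame = base frame: x ahead of the robot, y to its left, z up, the work surface at z = 0. Lengths are in mm, angles in rad, forces in N, time in s.
With the tool pointing down it reaches from about 400 to 825 mm from the base axis. Payload 7 kg.
Tool frame: the origin (TCP) lies at the very end of the fingers, on their centre line; the grasp point (between the pads) lies 19 mm behind it; z points along the fingers, y is the direction in which the jaws open and shut (so a half turn about z gives the same grasp; the last joint's range is limited). The gripper opens to 88 mm and grips with 3 to 60 N. Pads are 19 mm wide; open, the fingers measure 130 mm over their backs; the gripper's body (78 mm by 193 mm) begins 47 mm behind the grasp point.
Start: joints at [-0.853, 0.359, 0.012, 0, -1.224, -0.288], TCP at [281.237, -613.597, 226.561] pointing down, gripper open.
Joint ranges: [-3.07, 3.07], [-1.43, 2.12], [-1.02, 1.25], [-3.03, 1.67], [-3.05, -0], [-3.03, 3.03]. Speed limits (rad/s): [2.39, 2.39, 3.01, 3.14, 3.14, 3.14].

### API

Orientations are given as a unit quaternion [x, y, z, w].
In Python, from plant import bot gives the robot as it stands. Calls block until the motion is done:
- bot.move_ptp(position, orientation): joint-space move of the TCP to a pose.
- bot.line_to(position, velocity=150, ori=None): straight line of the TCP; ori=None keeps the orientation; velocity is the mean speed in mm/s.
- bot.move_joints(angles): joint-space move.
- bot.move_gripper(opening, force=None): finger opening in mm; force is the grip in N (None keeps the last); returns when the fingers have stopped.
- bot.pause(seconds).
- bot.solve_ik(position, orientation): joint angles nearest the present ones, or None.
- bot.read_state(): the state.
- bot.camera(name): name is "scene" or "side" or "wrist"; returns the picture (400x640x3 uint8, red, green, blue); there is no depth.
- bot.get_calibration(name): a dict with "fx", "fy", "cx", "cy" (pixels), "view" (4x4, takes a point from world to camera coordinates); the wrist camera has in their place "T_tool_cam" (4x4, takes a point from camera to tool coordinates, whose origin is the TCP and whose axes are the flange's). Camera axes: x right, y up, looking along -z (the intrinsics and any distortion apply to the point x, -y, -z); pixel columns grow to the right and rows downward; lengths in mm; the calibration is good to about 2 mm. A picture is of the moment at which its call begins: read the wrist's pose just before it. get_calibration takes no time and is no camera call.
A pose or a line that the arm cannot do raises bot.Unreachable and nothing moves.
- bot.close_job(): hands the job in, once; it reports no verdict.
The state is a dict: "t": time; "joint_pos": joint angles; "qvel": joint speeds; "tau": joint torques, N m; "tcp_pos": TCP position; "eef_rot": TCP orientation; "contact_force": force on the tool from outside, world axes, zero at the start; "moment": the same for the moment, N m; "width": finger opening in mm.
Only numpy, scipy, OpenCV 4.12 (cv2) and the standard library are available. Lean on these libraries where they do the work, as an engineer would, in place of code of your own. Each camera call takes 0.05 s, during which the arm holds its last target.

## Working session

There is one attempt and no reset: what is moved stays moved. The work goes in short steps, each a Python script; the robot and the scene stay as the last script left them, time stands still between calls to the robot, and variables do not carry over. Pictures are saved under pics/ and viewed, and the job is handed in when it is done.

```bash
ls; mkdir -p pics; python3 - <<'E'
from plant import bot
import cv2
for n in ("scene","side","wrist"):
    im=bot.camera(n); cv2.imwrite(f"pics/{n}0.png",im[:,:,::-1])
    c=bot.get_calibration(n); print(n,c)
s=bot.read_state(); print(s)
E
```

```text
pics
scene {'fx': 427.04914357455357, 'fy': 427.04914357455357, 'cx': 314.98412741898244, 'cy': 202.34298568344153, 'view': array([[ 3.76045861e-01,  9.26526331e-01, -1.17672861e-02,
        -2.21198039e+02],
       [-5.04172671e-01,  2.15248704e-01,  8.36347962e-01,
         2.46956373e+02],
       [ 7.77431302e-01, -3.08572445e-01,  5.48072639e-01,
        -1.95694654e+03],
       [ 0.00000000e+00,  0.00000000e+00,  0.00000000e+00,
         1.00000000e+00]])}
side {'fx': 370.45121448919605, 'fy': 370.45121448919605, 'cx': 321.1226551137175, 'cy': 198.12853523550817, 'view': array([[-9.99029461e-01, -4.19454242e-02, -1.34431125e-02,
         5.51311586e+02],
       [ 2.22245632e-02, -7.43526310e-01,  6.68337262e-01,
        -3.05492619e+01],
       [-3.80289978e-02,  6.67389847e-01,  7.43736907e-01,
        -1.03876078e+03],
       [ 0.00000000e+00,  0.00000000e+00,  0.00000000e+00,
         1.00000000e+00]])}
wrist {'fx': 281.0344228527281, 'fy': 281.0344228527281, 'cx': 320.22103511969027, 'cy': 198.44711636438674, 'T_tool_cam': array([[ 7.91033492e-04,  9.64319713e-01,  2.6473923
[... 263 characters left out ...]
        1.00000000e+00]])}
{'t': 0.15, 'joint_pos': array([-8.52912341e-01,  3.59213612e-01,  1.12852258e-02, -2.54566868e-04,
       -1.22412659e+00, -2.88087740e-01]), 'qvel': array([ 0.00148399, -0.0001886 ,  0.00169529,  0.00026021, -0.00084324,
        0.00175134]), 'tau': array([-5.76126458e-04, -5.83274889e+01,  2.93291241e+01,  7.00136259e+00,
        8.74939113e-03, -1.37483021e-04]), 'tcp_pos': array([ 281.07416161, -613.28523811,  225.85051369]), 'eef_rot': array([-2.13205526e-01,  9.77007161e-01,  6.09075437e-04, -1.98502008e-04]), 'contact_force': array([-0.35385205,  0.18632497, -0.30535562]), 'moment': array([ 0.00793282,  0.00311373, -0.00617834]), 'width': 87.50639938418826}
```

View pics/scene0.png

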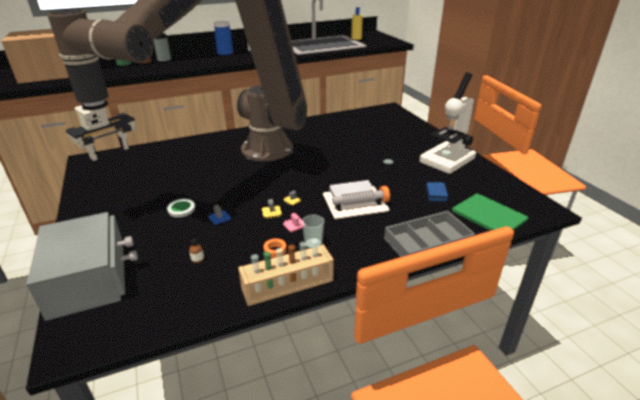

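View pics/side0.png

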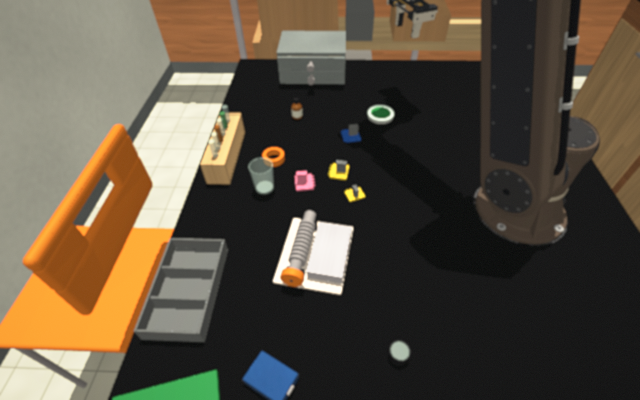

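View pics/wrist0.png

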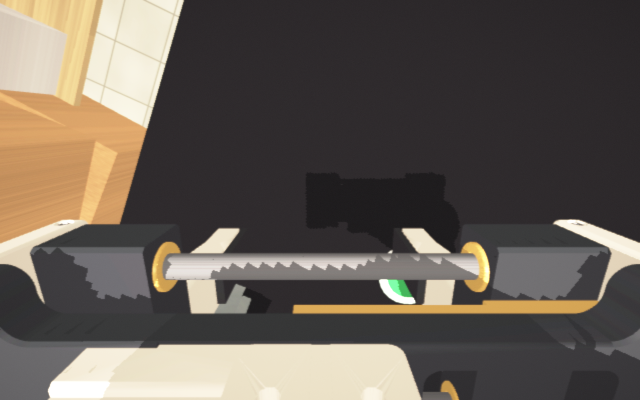

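```bash
cat > h.py <<'E'
import numpy as np, cv2
from plant import bot
from scipy.spatial.transform import Rotation as R
def camT(name,st=None):
    c=bot.get_calibration(name)
    if name=="wrist":
        T=np.eye(4);T[:3,:3]=R.from_quat(st["eef_rot"]).as_matrix();T[:3,3]=st["tcp_pos"]
        return c,T@c["T_tool_cam"]
    return c,np.linalg.inv(c["view"])
def ray(name,uv,st=None):
    c,T=camT(name,st); uv=np.atleast_2d(uv).astype(float)
    d=np.c_[(uv[:,0]-c["cx"])/c["fx"],-(uv[:,1]-c["cy"])/c["fy"],-np.ones(len(uv))]
    return T[:3,3],d@T[:3,:3].T
def onz(name,uv,z,st=None):
    o,d=ray(name,uv,st); return o+d*((z-o[2])/d[:,2])[:,None]
def proj(name,P,st=None):
    c,T=camT(name,st); p=(np.atleast_2d(P)-T[:3,3])@T[:3,:3]
    return np.c_[c["cx"]+c["fx"]*p[:,0]/-p[:,2],c["cy"]-c["fy"]*p[:,1]/-p[:,2]]
E
python3 - <<'E'
from h import *
np.set_printoptions(precision=1,suppress=True)
for n,u,z in [("side",(340,173),8),("side",(355,194),8),("side",(350,135),8),("side",(304,182),8),("side",(310,215),42),("side",(293,275),42),("side",(355,228),38),("side",(345,280),38),("side",(262,190),0),("side",(381,114),8),
 ("scene",(271,212),8),("scene",(292,199),8),("scene",(219,217),8),("scene",(335,195),42),("scene",(385,193),42)]:
    print(n,u,onz(n,u,z))
for n,b in [("scene",(160,150,420,270)),("side",(230,120,420,320))]:
    im=cv2.imread(f"pics/{n}0.png")[b[1]:b[3],b[0]:b[2]]
    f=min(800/im.shape[1],600/im.shape[0]);cv2.imwrite(f"pics/{n}0z.png",cv2.resize(im,None,fx=f,fy=f,interpolation=cv2.INTER_CUBIC)); print(f)
E
```

```text
side (340, 173) [[ 499.1 -122.4    8. ]]
side (355, 194) [[454.9 -36.4   8. ]]
side (350, 135) [[ 466.7 -307.8    8. ]]
side (304, 182) [[606.5 -80.8   8. ]]
side (310, 215) [[577.6  74.   42. ]]
side (293, 275) [[606.  254.9  42. ]]
side (355, 228) [[459.3 110.3  38. ]]
side (345, 280) [[485.2 261.5  38. ]]
side (262, 190) [[729.9 -51.8   0. ]]
side (381, 114) [[ 354.  -430.7    8. ]]
scene (271, 212) [[ 512.3 -137.2    8. ]]
scene (292, 199) [[461.3 -40.3   8. ]]
scene (219, 217) [[ 470.6 -313.6    8. ]]
scene (335, 195) [[547.5  94.8  42. ]]
scene (385, 193) [[606.3 266.6  42. ]]
3.076923076923077
3.0
```

View pics/scene0z.png

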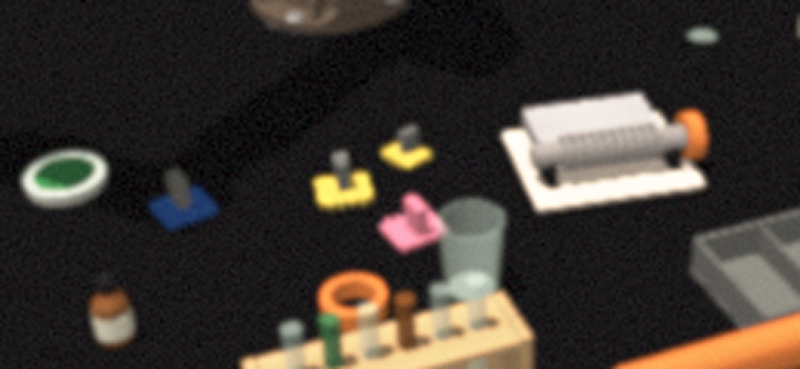

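View pics/side0z.png

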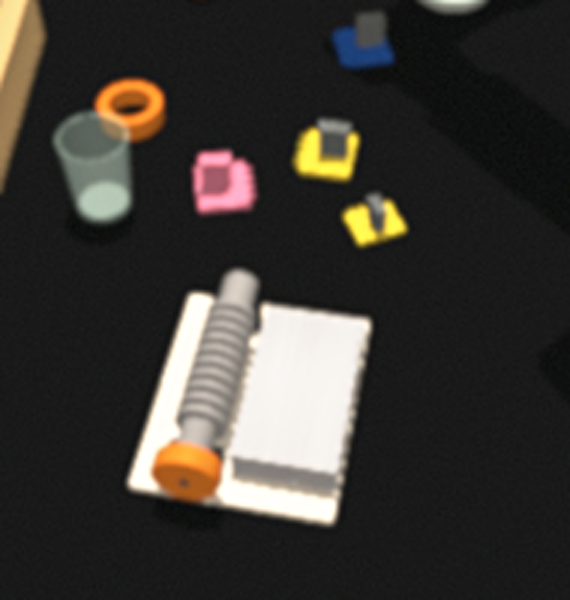

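```bash
python3 - <<'E'
from h import *
np.set_printoptions(precision=4,suppress=True)
q=[1,0,0,0]
print(bot.solve_ik([465,-125,160],q),bot.solve_ik([470,165,170],q))
bot.move_ptp([465,-125,160],q)
s=bot.read_state(); im=bot.camera("wrist"); cv2.imwrite("pics/w1.png",im[:,:,::-1])
print(s)
import pickle; pickle.dump((s,im),open("w1.pkl","wb"))
E
```

```text
[ 0.1471  0.0958 -0.4985  0.     -0.9765  1.4237] [ 0.7329  0.1138 -0.4518  0.     -1.0052  0.8379]
{'t': 2.05, 'joint_pos': array([ 0.1462,  0.096 , -0.498 ,  0.0001, -0.9765,  1.4231]), 'qvel': array([-0.0085,  0.0031,  0.0014,  0.0003, -0.0006, -0.    ]), 'tau': array([  0.3391, -33.9734,  25.8347,   6.0574,   0.0836,   0.017 ]), 'tcp_pos': array([ 465.1717, -125.3832,  160.1199]), 'eef_rot': array([ 1.    , -0.0007,  0.0001,  0.    ]), 'contact_force': array([ 0.7734, -0.9826,  0.4474]), 'moment': array([-0.0914,  0.18  ,  0.0153]), 'width': 87.72781330362155}
```

View pics/w1.png

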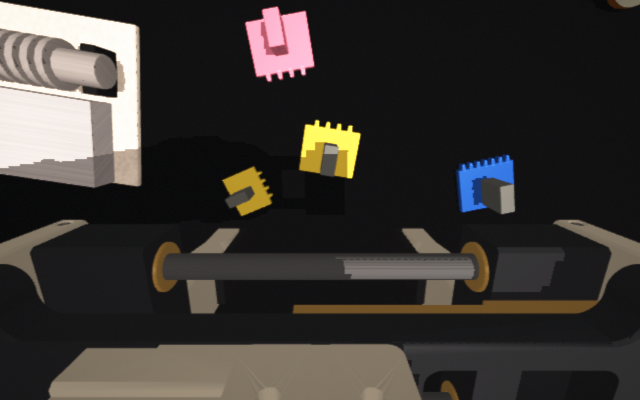

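The wrist view shows the larger yellow leaf at about (330,150), with its teeth upward (+x) and a slight turn. Next is a view of the screw.

```bash
python3 - <<'E'
from h import *
import pickle
np.set_printoptions(precision=2,suppress=True)
s,im=pickle.load(open("w1.pkl","rb"))
hsv=cv2.cvtColor(im,cv2.COLOR_RGB2HSV)
m=cv2.inRange(hsv,(20,100,60),(35,255,255)); m[:100]=0;m[225:]=0;m[:,:280]=0;m[:,400:]=0
roi=cv2.resize(im[100:200,280:380],None,fx=6,fy=6,interpolation=cv2.INTER_CUBIC)
cv2.imwrite("pics/w1z.png",roi[:,:,::-1])
bot.move_ptp([490,165,170],[1,0,0,0]); bot.pause(.15)
s=bot.read_state(); im=bot.camera("wrist"); cv2.imwrite("pics/w2.png",im[:,:,::-1])
pickle.dump((s,im),open("w2.pkl","wb")); print(s["t"],s["tcp_pos"],s["qvel"])
E
```

```text
3.3667 [490.13 163.69 169.97] [ 0.  0.  0. -0.  0. -0.]
```

View pics/w1z.png

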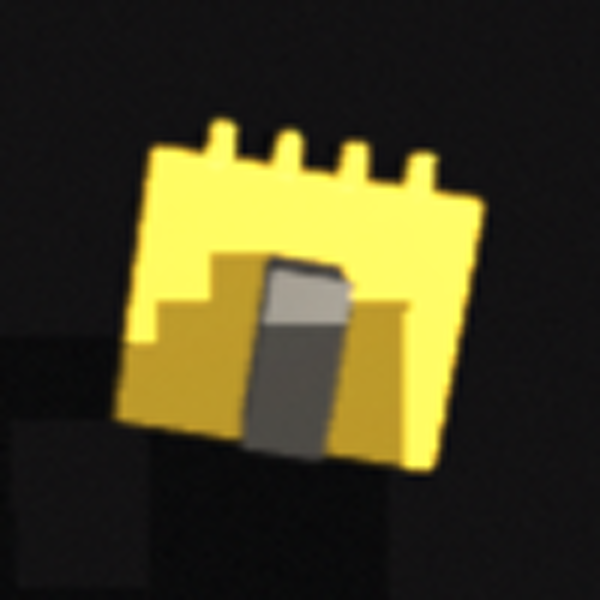

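View pics/w2.png

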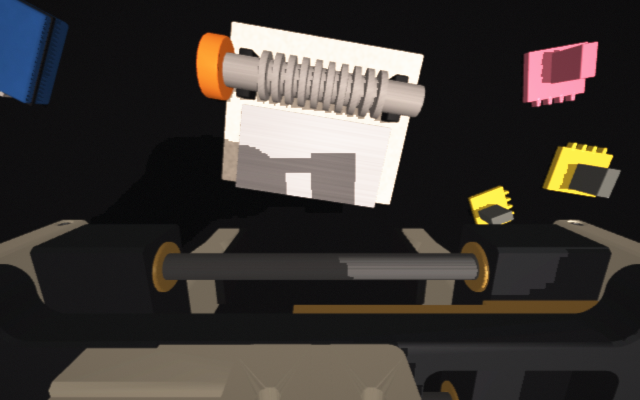

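```bash
python3 - <<'E'
from h import *
import pickle
np.set_printoptions(precision=2,suppress=True)
s,im=pickle.load(open("w1.pkl","rb"))
z=np.array([(150,146),(484,200),(435,472),(115,420)],float); uv=(z+.5)/6-.5+[280,100]
P=onz("wrist",uv,8,s);print(P)
print([np.linalg.norm(P[i]-P[i-1]) for i in range(4)])
# teeth tips
t=np.array([(224,121),(292,132),(356,143),(425,154)],float);T=onz("wrist",(t+.5)/6-.5+[280,100],8,s);print(T,np.diff(T,axis=0))
a=P[0]-P[1];b=P[3]-P[2];c=P[0]-P[3];d=P[1]-P[2]
for v in(a,b):print("yaw y",np.degrees(np.arctan2(-v[0],v[1])))
for v in(c,d):print("yaw x",np.degrees(np.arctan2(v[1],v[0])))
s,im=pickle.load(open("w2.pkl","rb"))
roi=cv2.resize(im[15:215,195:435],None,fx=3.3,fy=3.0,interpolation=cv2.INTER_CUBIC)
roi=cv2.resize(im[15:215,195:435],None,fx=3,fy=3,interpolation=cv2.INTER_CUBIC)
cv2.imwrite("pics/w2z.png",roi[:,:,::-1])
E
```

```text
[[ 533.75 -107.44    8.  ]
 [ 524.38 -167.05    8.  ]
 [ 474.89 -159.74    8.  ]
 [ 484.71 -100.2     8.  ]]
[np.float64(49.568816280926406), np.float64(60.34063316094517), np.float64(50.02247048676804), np.float64(60.34208160246104)]
[[ 538.01 -120.59    8.  ]
 [ 536.13 -132.62    8.  ]
 [ 534.24 -143.98    8.  ]
 [ 532.35 -156.27    8.  ]] [[ -1.88 -12.03   0.  ]
 [ -1.89 -11.36  -0.  ]
 [ -1.9  -12.29   0.  ]]
yaw y -8.936644794419605
yaw y -9.367422359522699
yaw x -8.392819126207453
yaw x -8.398045668250067
```

View pics/w2z.png

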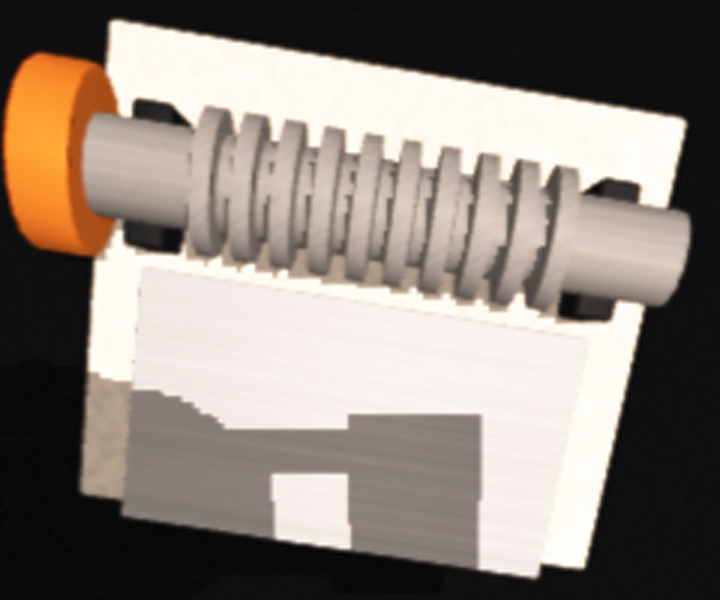

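```bash
python3 - <<'E'
from h import *
import pickle
np.set_printoptions(precision=2,suppress=True)
s,im=pickle.load(open("w2.pkl","rb"))
U=lambda z:(np.array(z,float)+.5)/3-.5+[195,15]
P=onz("wrist",U([(141,267),(587,340),(539,578),(122,515)]),38,s);print(P)
print([np.linalg.norm(P[i]-P[i-1]) for i in range(4)])
a=P[0]-P[1];b=P[3]-P[2];c=P[0]-P[3];d=P[1]-P[2]
for v in(a,b):print("yaw y",np.degrees(np.arctan2(-v[0],v[1])))
for v in(c,d):print("yaw x",np.degrees(np.arctan2(v[1],v[0])))
M=P.mean(0); th=np.arctan2(-(a+b)[0],(a+b)[1]);print("ledge mid",M,np.degrees(th))
ux=np.array([np.cos(th),np.sin(th),0]);uy=np.array([-ux[1],ux[0],0])
S=M+ux*70.5; S[2]=42; print("screw",S)
# crest bottoms
B=onz("wrist",U([(208,256),(243,262),(283,268),(322,276),(360,283),(397,288),(435,294),(467,300),(502,306),(540,310)]),42,s)
print("ridge local",(B-S)@ux,(B-S)@uy)
# project screw outline check
E
```

```text
[[578.04 241.68  38.  ]
 [554.83  94.91  38.  ]
 [471.92 106.72  38.  ]
 [495.23 254.6   38.  ]]
[np.float64(83.80804827530342), np.float64(148.6003917787967), np.float64(83.74856376616428), np.float64(149.7070319238759)]
yaw y -8.98645578841923
yaw y -8.960014612460949
yaw x -8.867914773426486
yaw x -8.110710190216064
ledge mid [525.   174.48  38.  ] -8.973186155620898
screw [594.64 163.48  42.  ]
ridge local [-21.99 -22.06 -21.89 -22.37 -22.59 -22.26 -22.19 -22.41 -22.49 -21.8 ] [ 52.65  41.37  28.46  15.74   3.33  -8.72 -21.17 -31.75 -43.33 -55.78]
```

```bash
cat >> h.py <<'E'
YAW=np.radians(-8.97)
def Q(y=YAW): return (R.from_euler('z',y)*R.from_euler('x',np.pi)).as_quat()
UX=np.array([np.cos(YAW),np.sin(YAW),0]);UY=np.array([-UX[1],UX[0],0]);S=np.array([594.64,163.48,0])
def loc(x,y,z): return S+UX*x+UY*y+[0,0,z]
def shot(n,name="wrist",box=None,f=3):
    s=bot.read_state(); im=bot.camera(name)
    import pickle; pickle.dump((s,im),open(n+".pkl","wb"))
    if box: im=cv2.resize(im[box[1]:box[3],box[0]:box[2]],None,fx=f,fy=f,interpolation=cv2.INTER_CUBIC)
    cv2.imwrite(f"pics/{n}.png",im[:,:,::-1]); return s,im
E
python3 - <<'E'
from h import *
np.set_printoptions(precision=2,suppress=True)
G=np.array([499.5,-132.8,0])
bot.move_ptp(G+[0,0,90],Q())
bot.move_gripper(40)
bot.line_to(G+[0,0,12],80)
f0=bot.read_state()["contact_force"]
bot.move_gripper(0,20)
s=bot.read_state();print(s["t"],s["tcp_pos"],s["width"],s["contact_force"],f0)
bot.line_to(G+[0,0,110],120)
s=bot.read_state();print(s["t"],s["tcp_pos"],s["width"],s["contact_force"])
bot.move_ptp(loc(-72,4.1,105),Q()); bot.pause(.2)
s,_=shot("w3",box=(180,60,460,260),f=2.8);print(s["t"],s["tcp_pos"],s["width"],s["contact_force"])
E
```

```text
7.2167 [ 499.6  -132.88   12.24] 13.779290123215143 [-1.68 -0.27  3.17] [-0.77 -0.48 -0.21]
8.1833 [ 498.86 -132.76  109.24] 13.946378971013006 [-0.64  0.24 -1.34]
9.575 [524.36 177.59 105.07] 13.90630285391568 [ 0.21  0.04 -0.07]
```

View pics/w3.png

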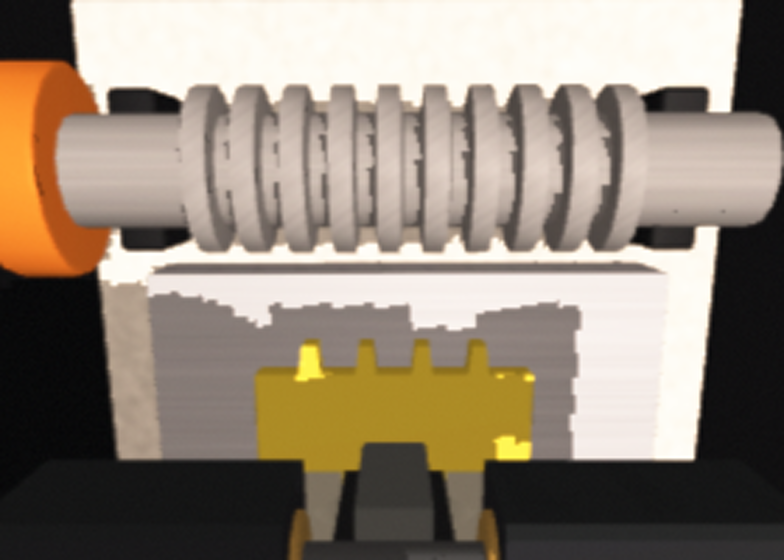

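```bash
python3 - <<'E'
from h import *
np.set_printoptions(precision=2,suppress=True)
bot.line_to(loc(-72,4.1,53),80); bot.pause(.15)
b=bot.read_state()["contact_force"]; z=53
while z>49:
    z-=.4; bot.line_to(loc(-72,4.1,z),20); bot.pause(.05)
    s=bot.read_state(); d=s["contact_force"]-b; print(round(z,1),s["tcp_pos"],d)
    if d[2]>2: break
s,_=shot("w4",box=(180,40,460,240),f=2.8);print(s["t"],s["tcp_pos"],s["width"],b)
E
```

```text
52.6 [524.24 178.82  52.77] [0.77 0.26 0.52]
52.2 [524.13 178.75  52.17] [ 0.21 -0.73  0.47]
51.8 [524.18 178.76  51.79] [0.83 0.35 1.62]
51.4 [524.16 178.76  51.39] [ 0.32 -0.49  0.87]
51.0 [524.14 178.73  50.97] [ 0.55 -0.32 -0.11]
50.6 [524.14 178.72  50.59] [ 0.62 -0.56 -0.15]
50.2 [524.21 178.78  50.24] [ 0.2  -0.55  1.81]
49.8 [524.23 178.82  50.22] [-2.1  -0.25  7.62]
12.975 [524.23 178.82  50.22] 13.838321759640806 [-0.27  0.13 -2.02]
```

View pics/w4.png

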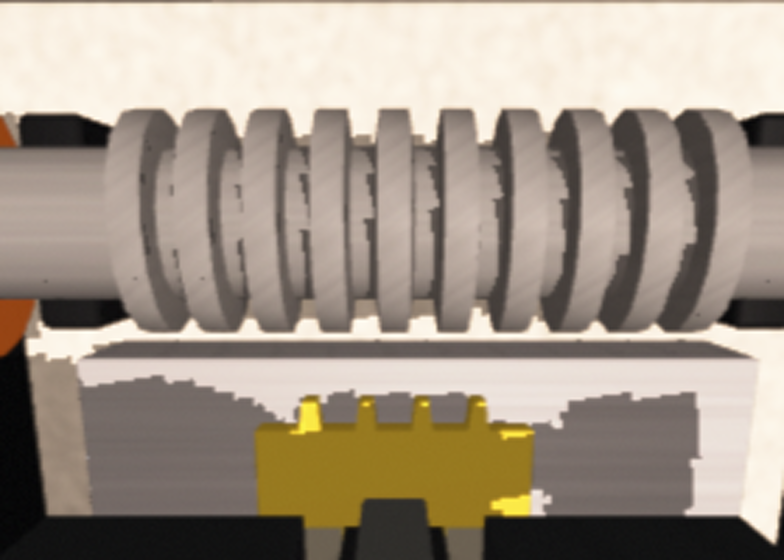

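```bash
python3 - <<'E'
from h import *
np.set_printoptions(precision=2,suppress=True)
b=np.array([-0.27,0.13,-2.02])
bot.line_to(loc(-72,4.1,50.15),20)
bot.line_to(loc(-62,4.1,50.15),20)
x=-62
def rd():
    F=np.mean([ (bot.pause(.03),bot.read_state()["contact_force"])[1] for _ in range(3)],axis=0)-b
    s=bot.read_state(); p=s["tcp_pos"]-S
    return np.array([p@UX,p@UY,p[2],F@UX,F@UY,F[2],s["moment"][2]])
print(rd())
while x<-49.5:
    x+=.7; bot.line_to(loc(x,4.1,50.15),15); r=rd(); print(round(x,2),r)
    if r[3]<-5 or abs(r[4])>5: break
s,_=shot("w5",box=(180,40,460,240),f=2.8);print(s["t"],s["width"])
E
```

```text
[-62.09   4.    50.2   -2.27  -0.47   7.27  -0.02]
-61.3 [-61.58   3.96  50.23  -3.54  -0.14   7.83  -0.01]
-60.6 [-60.93   3.96  50.24  -4.41  -0.57   8.24   0.02]
-59.9 [-60.22   4.    50.24  -3.68  -0.87   8.57  -0.03]
-59.2 [-59.52   3.98  50.25  -4.61  -0.72   8.06   0.07]
-58.5 [-58.83   3.97  50.24  -3.45  -0.45   8.16  -0.01]
-57.8 [-58.14   3.98  50.24  -4.26  -0.38   7.91   0.02]
-57.1 [-57.45   3.98  50.24  -4.08  -0.2    8.13  -0.02]
-56.4 [-56.75   4.    50.22  -3.83  -0.31   8.42   0.03]
-55.7 [-56.04   3.98  50.26  -3.99  -0.2    7.53   0.03]
-55.0 [-55.37   3.96  50.24  -4.04  -0.34   8.37   0.04]
-54.3 [-54.65   3.98  50.26  -4.19  -0.42   7.89   0.01]
-53.6 [-53.95   3.95  50.23  -4.1   -0.19   8.59  -0.05]
-52.9 [-53.26   3.97  50.26  -3.64  -0.79   8.66  -0.02]
-52.2 [-52.58   3.96  50.24  -4.25  -0.16   8.51  -0.07]
-51.5 [-51.96   3.97  50.23  -4.6   -0.13   8.48   0.05]
-50.8 [-51.82   3.91  50.28  -7.49   0.58  11.09   0.01]
19.625 14.145994419136805
```

View pics/w5.png

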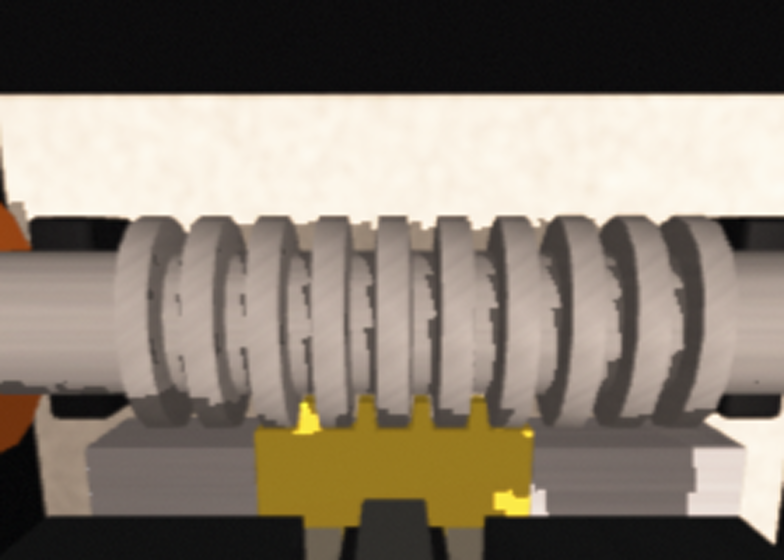

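```bash
python3 - <<'E'
from h import *
np.set_printoptions(precision=2,suppress=True)
b=np.array([-0.27,0.13,-2.02])
def rd():
    F=np.mean([ (bot.pause(.03),bot.read_state()["contact_force"])[1] for _ in range(3)],axis=0)-b
    s=bot.read_state(); p=s["tcp_pos"]-S
    return np.array([p@UX,p@UY,p[2],F@UX,F@UY,F[2],s["moment"][2]])
bot.line_to(loc(-50.3,4.0,50.15),10)
for i in range(4): bot.pause(.25);print(rd())
bot.line_to(loc(-51.6,3.97,50.22),10);bot.pause(.1);print("ease",rd())
bot.move_gripper(34);print(rd())
bot.line_to(loc(-51.6,3.97,110),80)
bot.line_to(loc(-85,4,150),150);bot.pause(.1)
s,_=shot("w6",box=(180,0,460,220),f=2.7)
for n in("scene","side"): shot("f"+n,n)
print(bot.read_state()["t"])
E
```

```text
[-51.77   3.88  50.28  -9.83   2.05  12.34   0.04]
[-51.76   3.91  50.27 -10.19   1.53  12.84   0.03]
[-51.76   3.89  50.28 -10.1    1.14  12.62   0.03]
[-51.76   3.91  50.29  -9.68   1.56  12.23   0.01]
ease [-51.94   3.99  50.25  -5.23   0.54   8.55   0.  ]
[-51.58   3.98  50.19   0.36   0.12   2.27  -0.03]
24.1583
```

View pics/w6.png

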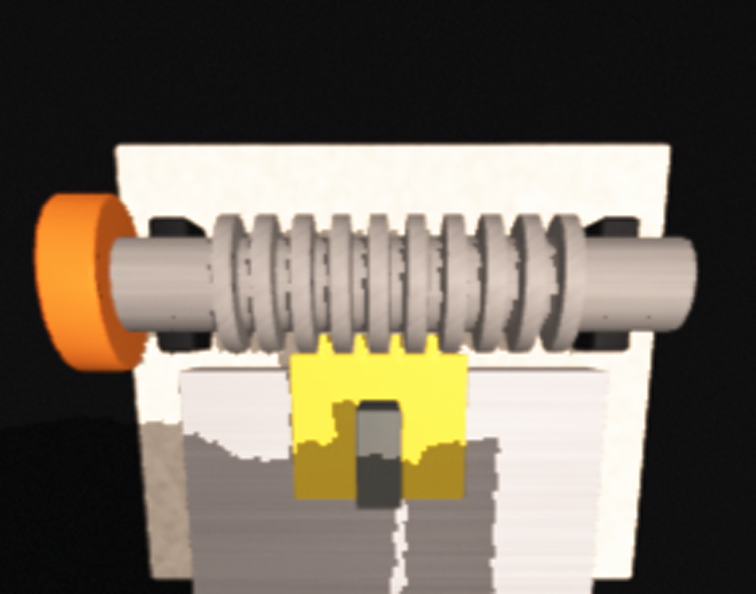

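View pics/fside.png

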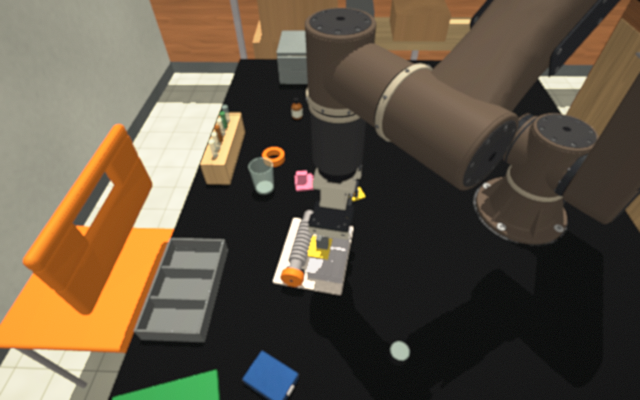

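```bash
python3 - <<'E'
from h import *
import pickle
np.set_printoptions(precision=2,suppress=True)
s,im=pickle.load(open("w6.pkl","rb"))
U=lambda z:(np.array(z,float)+.5)/2.7-.5+[180,0]
P=onz("wrist",U([(290,354),(468,354),(465,499),(295,499)]),46,s)-S
print("corners",P@UX,P@UY)
L=onz("wrist",U([(180,370),(608,370)]),38,s)-S
print("ledge front",L@UX,L@UY, bot.read_state()["width"])
E
```

```text
corners [-22.35 -22.31 -71.87 -71.91] [ 34.93 -24.5  -25.03  34.7 ]
ledge front [-28.04 -27.93] [ 74.08 -74.04] 34.289536531639804
```

```bash
python3 -c "
from plant import bot
bot.close_job(); print(bot.read_state()['t'])"
```

```text
the job is handed in; nothing more can be done
the job is handed in; nothing more can be done
```

The yellow leaf is seated in the thread about 4 mm from the middle of the screw, and the job is handed in at about 24 s on the robot clock.

- **Placing:** I gripped the larger yellow leaf by its tab and laid it on the ledge; the touch came at the predicted height. A wrist picture showed its teeth lined up with the gaps between the ridges.
- **Sliding in:** It slid in against about 4 N of ledge friction, with no catching at the crests. It came to a firm stop with the grip 51.9 mm from the axis; 52 mm was expected.
- **Pressing home:** I held it for a little over a second at about 10 N in total, about 6 N of that against the ridges. It stayed put, with almost no twisting moment. I then eased off, opened the gripper and backed away.
- **Last checks:** After release, the straight edge measured 22.3 mm from the axis, parallel to it within 0.1 mm; home is 22 mm, and the camera is good to about 2 mm. All four teeth are in the gaps and the gripper is clear.
- **Disagreement:** The camera put the leaf's centre about 5 mm along the screw, while the arm's position gave 4 mm; this is within calibration.
- **Other objects:** In the final side view, what could be seen looked unmoved. The arm hid the blue leaf, the petri dish and part of the small yellow leaf. I saved a final scene picture but did not view it.

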